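# Hold the recessed reset button of the sign controller

### The arm

A 6-joint arm with a two-finger parallel gripper is mounted at the origin on a cart in front of the work surface, level with it; the furniture and walls round the work are solid. World frame = base frame: x ahead of the robot, y to its left, z up, the work surface at z = 0. Lengths are in m, angles in rad, forces in N, time in s.
With the tool pointing down it reaches from about 0.375 to 0.925 m from the base axis. Payload 5.7 kg.
Tool frame: the origin (TCP) lies midway between the tips of the shut fingers; the grasp point (between the pads) lies 19 mm behind it; z points along the fingers, y is the line along which they close (so a half turn about z gives the same grasp; the last joint's range is limited). The gripper opens to 88 mm and grips with 3 to 60 N. Pads are 20 mm wide; open, the fingers measure 115 mm over their backs; the gripper's body (75 mm by 178 mm) begins 61 mm behind the grasp point.
Start: joints at [1.152, 0.359, 1.51, -0, 1.272, -0.115], TCP at [0.179, 0.572, 0.223] pointing down, gripper open.
Joint ranges: [-2.97, 2.97], [-1.01, 2.36], [0.21, 2.38], [-0.96, 4.11], [0.2, 2.71], [-2.98, 2.98]. Speed limits (rad/s): [2.39, 2.39, 3.14, 3.14, 3.14, 3.14].

### API

Orientations are given as a unit quaternion [x, y, z, w].
In Python, from bench import move_ptp, servo_line, goto_joints, move_gripper, sleep, inverse_kinematics, capture, PlanningError, close_job, spot_in, silhouettes, current_clock, current_joint_pos, current_qvel, current_joint_torque, current_position, current_orientation, current_force, current_torque, current_finger_gap, current_grip_force gives the robot as it stands. Calls block until the motion is done:
- move_ptp(position, orientation): joint-space move of the TCP to a pose.
- servo_line(position, orientation=None, rate=0.15, contact_N=None): straight line of the TCP; orientation=None keeps the orientation; rate is the mean speed in m/s. With contact_N (N) it stops when the force on the tool has changed by that much, and returns True; else False.
- goto_joints(angles): joint-space move.
- move_gripper(opening): finger opening in m; the grip force is fixed at half the most; returns when the fingers have stopped.
- sleep(seconds).
- inverse_kinematics(position, orientation): joint angles nearest the present ones, or None.
- capture(name): name is "scene" or "top" or "wrist"; returns a dict with "image" (480x640x3 uint8, blue, green, red), "range_z" (480x640 float32, m along the optical axis (not along the pixel's ray), 0 where there is no reading), "intrinsics" (3x3 intrinsics, pixels), "R" (3x3) and "t" (3): a world point X has camera coordinates R X + t. Camera axes: x right, y down, z forward; pixel columns grow to the right and rows downward; lengths in m; the calibration is good to about 2 mm. A picture is of the moment at which its call begins.
A pose or a line that the arm cannot do raises PlanningError and nothing moves.
- close_job(): hands the job in; it is judged then, once.
Trained networks look in the newest picture that a camera, given by its name, has taken for a name from the list of things; names that differ only in an ending like _2 or _b are one class to them, and where a whole thing is asked for, a point or a joint stands for the part that bears it (a point fixed in the world has none). Each returns a list of dicts, best first, with "conf" (0 to 1); they miss things now and then, are a little off and sometimes report something else, mostly with a low value. They report only what shows in the picture. A call takes as long as a camera call. They do not tell look-alikes from the thing itself.
- spot_in(camera, query): "xy" ([column, row] in pixels, amid what is visible of it).
- silhouettes(camera, query): "region" (480x640 bool, what is visible of it) and "xy" ([column, row] in pixels, amid what is visible of it).
Readings, each from a call of its own:
- current_clock(): time.
- current_joint_pos(): joint angles.
- current_qvel(): joint speeds.
- current_joint_torque(): joint torques, N m.
- current_position(): TCP position.
- current_orientation(): TCP orientation.
- current_force(): force on the tool from outside, world axes, zero at the start.
- current_torque(): the same for the moment, N m.
- current_finger_gap(): finger opening in m.
- current_grip_force(): force on a finger pad.
Only numpy, scipy, OpenCV 4.12 (cv2) and the standard library are available. Lean on these libraries where they do the work, as an engineer would, in place of code of your own. Each camera call takes 0.05 s, during which the arm holds its last target. There are 200 camera calls.

### The job

Put the grey sign controller into reset: slide its orange shutter fully open to the end stop by the black grip, then take the red screwdriver out of the wooden stand and, with it upright, reach its tip through the round aperture that was uncovered and press the recessed red button fully down. Finish while still gripping the screwdriver and holding the button down, with the shutter left open; leave the other things on the table where they are.

Things in the scene. Friction and masses are not known exactly. Their poses are not given: they have to be found in the camera images.
- sign_controller: grey box fixed to the table by small ears, 110 mm (x) by 160 mm (y, the long way) by 46 mm tall, turned by up to 0.5 rad. Origin: centre of its underside; z up, +y is the shutter's opening direction, x across it. Low aluminium guide rails (top 50 mm above the table) flank the shutter.
- aperture (a point): centre of the mouth of the round aperture in the controller's top face, 46 mm above the table, on the box's centre line, 45 mm from its centre towards -y. It is a vertical well 16 mm wide and 34 mm deep with the red button inside. At the start the orange shutter (3 mm plate) covers it. Axes as the controller's.
- shutter_grip (a point): centre of the black upright grip on the orange shutter plate: 26 mm across the travel (x), 12 mm along it (y), 20 mm tall; plate top 49.5 mm, grip top 70 mm, this point about 59.5 mm above the table. It slides along the controller's +y. With the shutter fully open the grip stands 90 mm from the aperture.
- shutter (a joint): travel of the shutter along the controller's +y: 0 = shut, 0.045 = fully open at its end stop; it starts between 0 and 0.008. The slide has friction of about 2 N and stays where it is left. The aperture is covered until it is well open.
- button_top (a point): centre of the top face of the red round button (14 mm across) inside the well, 20 mm below the aperture's mouth when not pressed (26 mm above the table); moves straight down when pressed.
- reset_button (a joint): how far the red button is pressed: 0 = out, 0.006 = fully down. Spring: about 2 N to start it, about 4 N fully down; it comes up again when let go.
- driver_grip (a point): point on the axis of the red screwdriver, on the upper handle, 174.5 mm above its tip and 30 mm below the handle end: grasp here from above. Red handle 29 mm wide, from 110 to 205 mm above the tip; steel shank 6 mm wide. At the start it stands upright, tip down, in a wooden stand, this point 180 mm above the table. About 0.11 kg. +y axis from tip to handle end.
- driver_tip (a point): tip of the screwdriver's shank (end of the blade), on its axis. At the start it rests on the bottom of the stand's hole, 6 mm above the table.
- tool_stand: wooden tool stand fixed to the table: block 60 x 80 mm, 70 mm tall, on a 80 x 100 x 6 mm foot; the screwdriver stands in its middle hole (7.5 mm wide, 64 mm deep), so lift straight up by at least 70 mm to free it. Origin at the centre of its underside.
- rivet_tin: bystander: round blue tin with cream lid, 70 mm across, 44 mm tall, at the back; origin at its underside centre
- led_module: bystander: white LED module lying flat, 19 x 93 x 13 mm, front left; origin at its underside centre
- tape_roll: bystander: roll of cream tape lying flat, 104 mm across, 25 mm tall, at the back; origin at its underside centre
- tape_measure: bystander: yellow tape measure, 36 x 102 x 62 mm, left side; origin at its underside centre
- marker_black: bystander: black felt marker lying on the table, 16 x 130 x 18 mm, left side (too thick for the aperture); origin at its underside centre
- spring_clamp_1: bystander: black spring clamp lying flat, 51 x 108 x 22 mm, left back; origin at its underside centre
- driver: the same red screwdriver as a body; its origin is on the surface of the tool (14.7 mm off its axis, 102.5 mm above the tip), so use its two points instead. +y axis from tip to handle end.
Mind the look-alikes: they are no part of the job. There is more than one size of the sign_controller; the one meant has the size given above. Of the things that look like the driver, the larger one is meant.

How it is judged:
By the outcome, as a careful person would: the job done as asked, in the order asked, and still so for the second after the job is handed in, while the arm keeps its last pose, push and grip.
It also fails if it takes over 64 s, if anything falls off the work surface, if the arm or the gripper's body presses on something with over 40 N, if the wrist force passes 120 N, or if a joint passes its speed limit or range.

## Working session

There is one attempt and no reset: what is moved stays moved. The work goes in short steps, each a Python script; the robot and the scene stay as the last script left them, time stands still between calls to the robot, and variables do not carry over. Pictures are saved under pics/ and viewed, at most 10 in all, crops included, and the job is handed in when it is done.

```bash
mkdir -p pics; ls
python3 - <<'E'
from bench import *
import cv2,numpy as np
ims=[]
for c in ["scene","top"]:
    d=capture(c); np.savez(f'{c}.npz',**d); cv2.imwrite(f'pics/{c}0.png',d['image'])
    for q in ["sign_controller","shutter_grip","driver_grip","tool_stand"]:
        for r in silhouettes(c,q)[:4]:
            m=r['region']; z=d['range_z']; v,u=np.where(m&(z>0)); 
            if len(u)==0: continue
            K=d['intrinsics']; zz=z[v,u]
            P=(np.stack([(u-K[0,2])/K[0,0]*zz,(v-K[1,2])/K[1,1]*zz,zz],1)-d['t'])@d['R']
            print(c,q,round(r['conf'],2),np.round(r['xy']),m.sum(),np.median(P,0).round(3),P.min(0).round(3),P.max(0).round(3))
E
```

```text
pics
scene sign_controller 0.85 [233. 327.] 1842 [0.35  0.103 0.028] [ 0.292  0.051 -0.004] [0.414 0.185 0.046]
scene sign_controller 0.72 [293. 266.] 3007 [0.549 0.154 0.043] [ 0.47   0.083 -0.004] [0.653 0.275 0.07 ]
scene shutter_grip 0.88 [294. 260.] 354 [0.555 0.159 0.048] [0.528 0.119 0.041] [0.58  0.195 0.069]
scene shutter_grip 0.46 [229. 322.] 190 [0.347 0.104 0.031] [0.327 0.081 0.027] [0.365 0.124 0.046]
scene driver_grip 0.93 [298. 413.] 555 [ 0.33  -0.132  0.017] [ 0.291 -0.141 -0.004] [ 0.444 -0.108  0.022]
scene driver_grip 0.72 [380. 293.] 553 [ 0.542 -0.121  0.173] [ 0.536 -0.13   0.071] [ 0.558 -0.106  0.211]
scene tool_stand 0.8 [376. 344.] 2201 [ 0.533 -0.134  0.054] [ 0.496 -0.179 -0.004] [ 0.621 -0.035  0.097]
top sign_controller 0.88 [267. 248.] 4347 [0.564 0.175 0.045] [ 0.472  0.086 -0.004] [0.656 0.272 0.074]
top sign_controller 0.66 [299. 348.] 2084 [0.359 0.111 0.029] [ 0.294  0.05  -0.005] [0.419 0.173 0.048]
top shutter_grip 0.84 [275. 254.] 578 [0.556 0.159 0.049] [0.53  0.119 0.041] [0.583 0.199 0.074]
top shutter_grip 0.7 [318. 165.] 915 [0.742 0.072 0.042] [ 0.71   0.034 -0.006] [0.793 0.105 0.05 ]
top shutter_grip 0.48 [305. 354.] 268 [0.347 0.101 0.032] [0.328 0.078 0.027] [0.367 0.124 0.048]
top shutter_grip 0.27 [422. 247.] 256 [ 0.549 -0.11   0.206] [ 0.537 -0.127  0.138] [ 0.564 -0.102  0.214]
top driver_grip 0.83 [411. 353.] 440 [ 0.338 -0.13   0.017] [ 0.294 -0.142 -0.004] [ 0.443 -0.116  0.027]
top driver_grip 0.57 [423. 248.] 277 [ 0.549 -0.111  0.205] [ 0.537 -0.141  0.068] [ 0.564 -0.102  0.214]
top tool_stand 0.81 [405. 256.] 1488 [ 0.541 -0.105  0.067] [ 0.496 -0.166 -0.005] [ 0.603 -0.061  0.203]
```

Run:
```python
import cv2
a=cv2.imread('pics/top0.png')[120:420,180:500];b=cv2.imread('pics/scene0.png')[180:480,140:460]
cv2.imwrite('pics/a.png',cv2.hconcat([cv2.resize(a,(400,375)),cv2.resize(b,(400,375))]))
```

```text
(no output)
```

View pics/a.png

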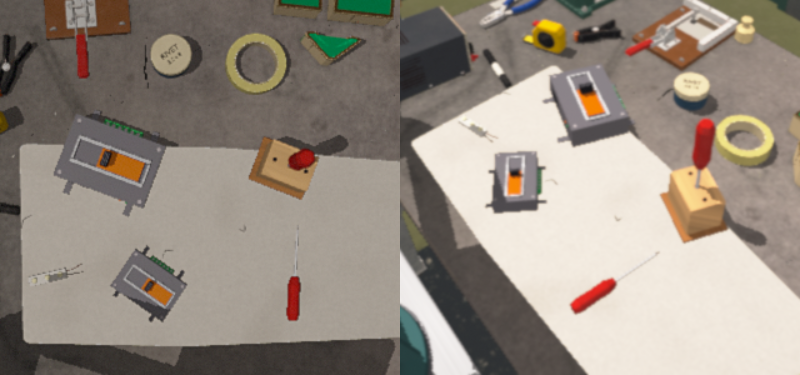

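```bash
cat > h.py <<'E'
from bench import *
import cv2,numpy as np
from scipy.spatial.transform import Rotation as Ro
def down(psi):  # tool z down, tool y along (cos psi, sin psi)
    y=np.array([np.cos(psi),np.sin(psi),0]);z=np.array([0,0,-1.]);x=np.cross(y,z)
    return Ro.from_matrix(np.stack([x,y,z],1)).as_quat()
def best(psi,p):  # half turn with the smaller joint 6 excursion
    c=[(abs(j[5]),down(a)) for a in (psi,psi+np.pi) if (j:=inverse_kinematics(p,down(a))) is not None]
    return min(c,key=lambda t:t[0])[1]
def cloud(d,m=None):
    z=d['range_z'];m=(z>0) if m is None else m&(z>0)
    v,u=np.where(m);K=d['intrinsics'];zz=z[v,u]
    return (np.stack([(u-K[0,2])/K[0,0]*zz,(v-K[1,2])/K[1,1]*zz,zz],1)-d['t'])@d['R'],u,v
def box(P):
    (c,s,a)=cv2.minAreaRect((P[:,:2]*1000).astype(np.float32))
    return np.round(c,1),np.round(s,1),round(a,2)
E
python3 - <<'E'
from h import *
q=best(np.pi/2-.3,[.52,.17,.33])
print(q)
for n,p in (('w1',[.50,.17,.33]),('w2',[.47,-.11,.40])):
    move_ptp(p,q)
    d=capture('wrist');np.savez(n+'.npz',**d);cv2.imwrite(f'pics/{n}.png',d['image'])
    print(n,'cam',(-d['R'].T@d['t']).round(3),'fwd',d['R'][2].round(2),current_clock())
    if n=='w1':
        for qn in ["sign_controller","shutter_grip"]:
            for r in silhouettes('wrist',qn)[:3]:
                P,u,v=cloud(d,r['region']); print(qn,round(r['conf'],2),np.median(P,0).round(3))
                if qn=="sign_controller": T=P[(P[:,2]>.040)&(P[:,2]<.049)]
                else: T=P[(P[:,2]>.064)&(P[:,2]<.076)]
                if len(T)>10: print(len(T),box(T))
    else:
        P,u,v=cloud(d);T=P[(P[:,2]>.195)&(abs(P[:,0]-.548)<.05)&(abs(P[:,1]+.115)<.05)]
        print('handle',len(T),box(T),T.max(0),T.min(0))
        T=P[(P[:,2]>.06)&(P[:,2]<.08)&(abs(P[:,0]-.548)<.08)&(abs(P[:,1]+.115)<.08)];print('stand',len(T),box(T))
a=cv2.imread('pics/w1.png');b=cv2.imread('pics/w2.png')
cv2.imwrite('pics/w.png',cv2.hconcat([cv2.resize(x,(400,300)) for x in (a,b)]))
E
```

```text
[0.14943813 0.98877108 0.         0.        ]
w1 cam [0.428 0.193 0.493] fwd [ 0.26 -0.08 -0.96] 2.45
sign_controller 0.92 [0.553 0.182 0.047]
8585 (array([561.6, 180.3]), array([160.3, 110.8]), 68.99)
sign_controller 0.73 [0.355 0.117 0.031]
141 (array([354.3, 117.5]), array([ 8.3, 17. ]), 54.64)
shutter_grip 0.77 [0.345 0.104 0.033]
shutter_grip 0.72 [0.553 0.162 0.05 ]
217 (array([562.5, 185.4]), array([12., 25.]), 68.86)
w2 cam [ 0.398 -0.087  0.562] fwd [ 0.26 -0.08 -0.96] 3.7167
handle 581 (array([ 547.3, -113.5]), array([24.7, 26.7]), 22.56) [ 0.56030056 -0.09950914  0.21298508] [ 0.53466781 -0.12658254  0.1950138 ]
stand 2243 (array([ 547.8, -116.8]), array([80.2, 60.6]), 67.71)
```

View pics/w.png

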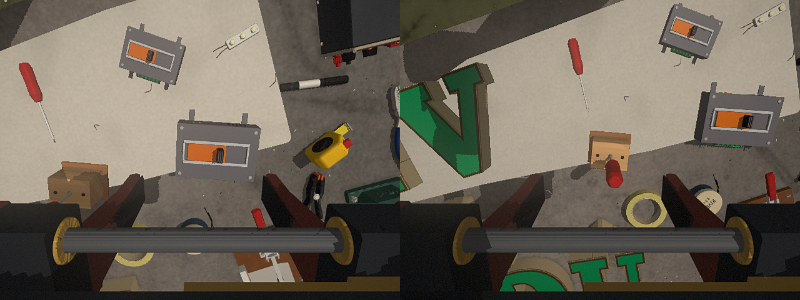

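Run:
```python
from h import *
psi=np.radians(68.95);e=np.array([np.cos(psi),np.sin(psi)])
g=np.array([.5625,.1854]);q=best(psi,[*g,.12])
move_gripper(.044)
move_ptp([*g,.12],q)
print(servo_line([*g,.056],contact_N=8,rate=.1),current_position(),current_force())
move_gripper(0.0);print('gap',current_finger_gap(),current_grip_force(),current_force())
c=np.array([.5616,.1803]);t=c+e*.045+e*.006
print(servo_line([*t,.056],contact_N=12,rate=.04),(current_position()[:2]-c)@e,current_force())
sleep(.2);move_gripper(.044);p=current_position()
servo_line([*p[:2],.13],rate=.15)
move_ptp([*(c-e*.045-[.06,0]),.33],q)
d=capture('wrist');np.savez('w3.npz',**d);cv2.imwrite('pics/w3.png',d['image'][150:400,200:500])
print(current_clock())
P,u,v=cloud(d)
rel=P[:,:2]-c;l=rel@e;x=rel@np.array([e[1],-e[0]])
m=(P[:,2]>.064)&(P[:,2]<.076)&(abs(x)<.02)&(abs(l)<.08);print('grip l,x',l[m].min(),l[m].max(),x[m].mean())
m=(P[:,2]<.042)&(abs(x)<.02)&(l>-.07)&(l<-.02);print('well',m.sum(),box(P[m]) if m.sum()>5 else'', P[m][:,2].min() if m.sum() else '', 'expect',c-e*.045)
im=d['image'].astype(int)[v,u];m=(im[:,2]>90)&(im[:,1]<70)&(im[:,0]<70)&(abs(x)<.02)&(l>-.07)&(l<-.02);print('red',m.sum(),P[m].mean(0))
```

```text
False [0.56295362 0.18538001 0.05640827] [ 1.02068435 -0.90431771  0.19556358]
gap 0.011475396152232174 30.00064194202423 [ 0.12767195 -1.01341103  2.06825679]
True 0.04483527732444102 [-1.50131223 -2.55266997  5.019968  ]
10.925
grip l,x 0.03851084793434385 0.05088322633950448 -0.001149201138159527
well 128 (array([548.4, 137.9]), array([13.9, 12.2]), 49.54) 0.014413792387618873 expect [0.54543679 0.13830297]
red 60 [0.54712841 0.137873   0.02634343]
```

View pics/w3.png

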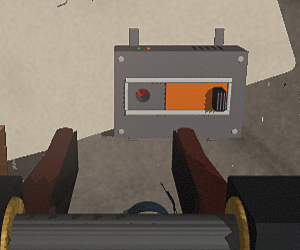

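Run:
```python
from h import *
psi=np.radians(68.95);e=np.array([np.cos(psi),np.sin(psi)]);c=np.array([.5616,.1803])
g=c+e*.0447+np.array([e[1],-e[0]])*-.001;q=best(psi,[*g,.12])
move_ptp([*g,.10],q);servo_line([*g,.056],rate=.15,contact_N=8)
move_gripper(0);l0=(current_position()[:2]-c)@e;f0=current_force()
t=g+e*.008
print(servo_line([*t,.056],contact_N=25,rate=.03),l0,(current_position()[:2]-c)@e,f0,current_force())
move_gripper(.044);p=current_position();servo_line([*p[:2],.14],rate=.2)
# driver
s=np.array([.5475,-.1150]);move_gripper(.07)
qd=best(psi,[*s,.25]);move_ptp([*s,.28],qd)
print(servo_line([*s,.161],rate=.12,contact_N=8),current_position(),current_clock())
d=capture('wrist');cv2.imwrite('pics/w4.png',d['image'])
move_gripper(0);print('gap',current_finger_gap(),current_grip_force(),current_force(),current_torque())
p=current_position();print(p,servo_line([*p[:2],.26],rate=.1),current_force(),current_finger_gap(),current_clock())
for n in ('scene','wrist'):
    d=capture(n);np.savez(n+'5.npz',**d);cv2.imwrite(f'pics/{n}5.png',d['image'])
a=cv2.resize(cv2.imread('pics/scene5.png')[150:400,250:550],(400,333));b=cv2.resize(cv2.imread('pics/wrist5.png'),(444,333))[:,:400]
cv2.imwrite('pics/v5.png',cv2.hconcat([a,b]))
```

```text
True 0.04484267480024654 0.04483167558510099 [-0.2321385  -0.2358277   2.90376869] [-0.91389154 -2.13271018  5.6102191 ]
False [ 0.5481266  -0.11510978  0.1616568 ] 17.6333
gap 0.028366154647709346 29.970109462738037 [0.51072803 0.20478799 0.41819314] [ 0.11606195 -0.0097058  -0.02177853]
[ 0.54752935 -0.11496355  0.16101776] False [-0.6350796  -0.65446654 -1.69396378] 0.028776686538183185 19.5417
```

View pics/v5.png

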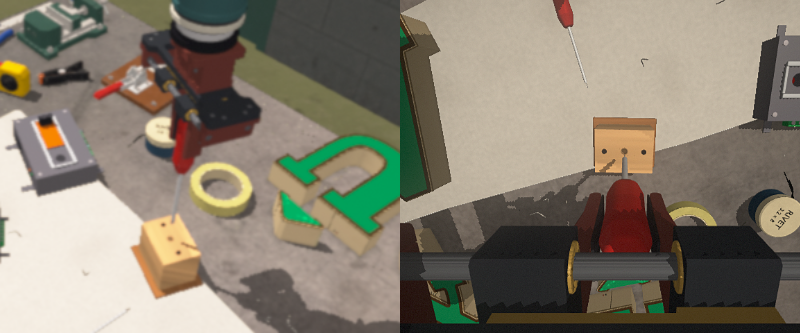

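Run:
```python
from h import *
d=capture('top');np.savez('top5.npz',**d)
for n in ('scene5','wrist5','top5'):
    d=dict(np.load(n+'.npz'));P,u,v=cloud(d)
    m=(np.hypot(P[:,0]-.5475,P[:,1]+.115)<.03)&(P[:,2]>.085)&(P[:,2]<.30);Q=P[m]
    cam=-d['R'].T@d['t']
    for a in np.arange(.09,.28,.012):
        k=(Q[:,2]>=a)&(Q[:,2]<a+.012)
        if k.sum()>1: print(n,round(a,3),k.sum(),Q[k].mean(0).round(4),(Q[k,:2].max(0)-Q[k,:2].min(0)).round(3))
```

```text
scene5 0.102 8 [ 0.5478 -0.1177  0.108 ] [0.006 0.003]
scene5 0.114 14 [ 0.5468 -0.1188  0.1209] [0.005 0.006]
scene5 0.126 13 [ 0.5471 -0.1189  0.1329] [0.005 0.005]
scene5 0.138 13 [ 0.5469 -0.1186  0.1448] [0.005 0.005]
scene5 0.15 14 [ 0.5472 -0.1186  0.1565] [0.007 0.005]
scene5 0.162 13 [ 0.5475 -0.1188  0.1675] [0.006 0.004]
scene5 0.174 15 [ 0.5471 -0.1184  0.1793] [0.004 0.005]
scene5 0.186 15 [ 0.5472 -0.1186  0.1917] [0.005 0.006]
scene5 0.198 13 [ 0.547  -0.1185  0.203 ] [0.004 0.004]
scene5 0.21 22 [ 0.5425 -0.122   0.2183] [0.016 0.017]
scene5 0.222 54 [ 0.5408 -0.1228  0.229 ] [0.021 0.022]
scene5 0.234 80 [ 0.5408 -0.1226  0.2398] [0.021 0.024]
scene5 0.246 46 [ 0.5383 -0.1154  0.2521] [0.016 0.044]
scene5 0.258 132 [ 0.5389 -0.1221  0.2646] [0.021 0.053]
scene5 0.27 121 [ 0.5383 -0.1212  0.2759] [0.02  0.051]
wrist5 0.102 4 [ 0.5448 -0.1146  0.1089] [0.    0.001]
wrist5 0.114 24 [ 0.5455 -0.1148  0.1202] [0.004 0.005]
wrist5 0.126 29 [ 0.5456 -0.1148  0.1317] [0.003 0.005]
wrist5 0.138 34 [ 0.5455 -0.1147  0.144 ] [0.003 0.005]
wrist5 0.15 34 [ 0.5454 -0.1147  0.1562] [0.003 0.005]
wrist5 0.162 37 [ 0.5454 -0.1147  0.1677] [0.003 0.005]
wrist5 0.174 45 [ 0.5456 -0.1147  0.1799] [0.004 0.006]
wrist5 0.186 52 [ 0.5458 -0.1145  0.1915] [0.004 0.006]
wrist5 0.198 5 [ 0.545  -0.1146  0.1987] [0.001 0.002]
wrist5 0.21 2 [ 0.5389 -0.1116  0.2215] [0.003 0.007]
wrist5 0.222 33 [ 0.5365 -0.112   0.2298] [0.006 0.017]
wrist5 0.234 446 [ 0.5381 -0.1114  0.2403] [0.019 0.027]
wrist5 0.246 528 [ 0.5385 -0.1114  0.2521] [0.019 0.026]
wrist5 0.258 978 [ 0.5382 -0.111   0.2646] [0.029 0.043]
wrist5 0.27 1277 [ 0.5379 -0.111   0.2762] [0.028 0.044]
```

Run:
```python
from h import *
q=current_orientation();a=np.array([.546,.1382])
p=current_position();servo_line([*p[:2],.30],rate=.2)
qa=best(np.radians(68.95),[*a,.25])
move_ptp([*a,.30],qa);servo_line([*a,.225],rate=.1);sleep(.3)
print(current_position(),current_force(),current_finger_gap(),current_clock())
for n in ('scene','wrist'):
    d=capture(n);np.savez(n+'6.npz',**d);cv2.imwrite(f'pics/{n}6.png',d['image']);P,u,v=cloud(d)
    for lo,hi in ((.075,.10),(.10,.13),(.13,.16)):
        m=(np.hypot(P[:,0]-a[0],P[:,1]-a[1])<.02)&(P[:,2]>lo)&(P[:,2]<hi);print(n,m.sum(),P[m].mean(0).round(4))
    im=d['image'].astype(int)[v,u];m=(im[:,2]>70)&(im[:,1]<.5*im[:,2])&(im[:,0]<.5*im[:,2])&(np.hypot(P[:,0]-a[0],P[:,1]-a[1])<.015)&(P[:,2]<.05);print('red',m.sum(),P[m].mean(0))
A=cv2.resize(cv2.imread('pics/scene6.png')[190:310,220:364],(400,333),interpolation=cv2.INTER_CUBIC);b=cv2.resize(cv2.imread('pics/wrist6.png')[100:350,170:470],(400,333))
cv2.imwrite('pics/v6.png',cv2.hconcat([A,b]))
```

```text
[0.54628954 0.13829586 0.22548513] [-0.9620403   0.18035185 -1.37410981] 0.02897218124968384 22.2333
scene 19 [0.5475 0.1345 0.089 ]
scene 31 [0.5473 0.134  0.1154]
scene 30 [0.5471 0.1337 0.1457]
red 0 [nan nan nan]
wrist 44 [0.545  0.1382 0.0901]
wrist 81 [0.5449 0.1383 0.1153]
wrist 114 [0.545  0.1384 0.1462]
red 119 [0.54624676 0.1380203  0.02657752]<stdin>:11: RuntimeWarning: Mean of empty slice.
  ret = um.true_divide(
```

View pics/v6.png

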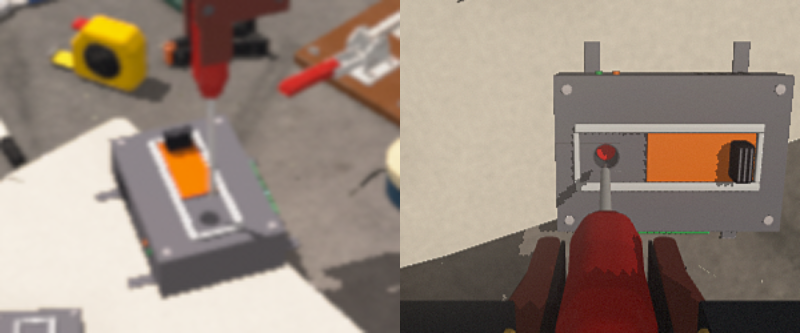

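Run:
```python
from h import *
a=np.array([.546,.1382]);f0=current_force()
print(servo_line([*a,.185],rate=.06,contact_N=6),current_position()[2],(current_force()-f0).round(2))
for z in np.arange(.182,.1685,-.001):
    servo_line([*a,z],rate=.02);sleep(.15);f=current_force()-f0
    print(round(z,4),current_position().round(4),f.round(2))
    if f[2]>9: break
print(current_finger_gap(),current_clock())
```

```text
False 0.1851207830728168 [ 0.7  -1.19 -0.05]
0.182 [0.5461 0.1382 0.1821] [ 0.19 -0.52  0.26]
0.181 [0.5461 0.1382 0.1811] [-0.09 -0.18  0.54]
0.18 [0.5461 0.1382 0.1801] [ 0.52 -1.58  2.54]
0.179 [0.5461 0.1382 0.1791] [-0.15 -1.3   2.38]
0.178 [0.5461 0.1382 0.1781] [-0.12 -1.05  3.04]
0.177 [0.5461 0.1382 0.177 ] [ 0.49 -0.34  3.52]
0.176 [0.5461 0.1382 0.1761] [ 0.09 -1.04  3.42]
0.175 [0.5461 0.1382 0.175 ] [-0.22 -1.14  3.98]
0.174 [0.5463 0.1382 0.1748] [-0.27 -1.48  9.72]
0.028579897709579624 26.8
```

Run:
```python
from h import *
sleep(1);print(current_force(),current_position(),current_grip_force())
d=capture('top');P,u,v=cloud(d)
psi=np.radians(68.95);e=np.array([np.cos(psi),np.sin(psi)]);rel=P[:,:2]-[.5616,.1803];l=rel@e;x=rel@np.array([e[1],-e[0]])
m=(P[:,2]>.06)&(P[:,2]<.076)&(abs(x)<.02)&(abs(l)<.08);print(m.sum(),np.median(l[m]) if m.any() else '')
print(close_job())
```

```text
[2.30405263e-01 5.41228753e-04 8.16310900e+00] [0.54633262 0.13820826 0.17478079] 29.977098405361176
0 
the job is handed in; nothing more can be done
None
```

I handed the job in at about 28 s with the shutter pushed to its end stop and the upright screwdriver, still gripped, holding the button fully down at about 8 N; a last top-camera check of the shutter saw no grip points, so that part rests on two earlier pushes that both stopped at 44.8 mm.

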